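# Set out the acrylic bathroom shelf

### The job

Set out the low acrylic shelf: stand the glass tumbler on the round cork coaster and the closed tin on the square tile, and stand the shorter of the two white bottles on the shelf midway between tumbler and tin, in line with them. Lay the hair clip, teeth down, centred on top of the tin, and the tweezers flat on the bare shelf directly in front of the short bottle (on the robot's side of it), parallel to the shelf's long front edge. Keep the tumbler upright all the time and leave the tall bottle and the soap dish where they are.

Things in the scene. Friction and masses are not known exactly. Their poses are not given: they have to be found in the camera images.
- shelf: Fixed low clear-acrylic shelf on the counter, 160 mm deep (its x) by 320 mm long (its y), top surface 25 mm above the counter. Origin: centre of its underside, at counter height; x points away from the robot, so its front edge is the long edge at x = -80 mm; z up. The coaster and the tile lie near its two ends, which one at which end varies, both about 30 mm behind its centre line (x = +30 mm) and about 102 mm from its middle along y.
- coaster: Round cork coaster fixed on the shelf, diameter 84 mm, 5 mm thick. Origin: centre of its underside, on the shelf's top surface; z up.
- tile: Square reddish clay tile fixed on the shelf, 80 x 80 mm, 6 mm thick. Origin: centre of its underside, on the shelf's top surface; z up.
- tumbler: Open clear glass tumbler standing on the counter, 62 mm diameter at the rim, 56 mm at the foot, 90 mm high, walls 4 mm, about 0.2 kg. Origin: centre of its underside; z up.
- tin: Closed round bare-metal tin with a slightly wider flat lid, standing on the counter; lid 60 mm diameter, body 58 mm, 45 mm high in all, about 0.12 kg. Origin: centre of its underside; z up.
- pill_bottle: The shorter white plastic bottle (closed pill bottle) standing on the counter, 38 mm diameter up to 51 mm, above it a cap of 40 mm diameter, 70 mm high in all, 0.06 kg. Origin: centre of its underside; z up.
- hair_clip: Green plastic claw hair clip lying teeth down on the counter: 56 mm long (its x), 36 mm wide (its y), 43 mm high with its two thumb tabs, rigid. Its flat upright sides, from 7 to 19 mm above the underside, are the place to grip it, across its y. Origin: centre of its underside; z up. 0.03 kg.
- tweezers: Steel tweezers lying on the counter, 100 mm long (its x, points towards +x), 12 mm wide at the middle (its y), 8 mm high, rigid; grip across y at the middle. Origin: centre of its underside; z up. 0.03 kg.
- tall_bottle: Bystander: the taller white plastic bottle, 48 mm diameter, 140 mm high, standing loose on the counter. Leave it alone. Origin: centre of its underside; z up.
- soap_dish: Bystander: white ceramic soap dish with a cream bar of soap on it, 65 mm (its x) by 90 mm (its y), 36 mm high, standing loose on the counter. Leave it alone. Origin: centre of its underside; z up.

How it is judged:
At the end, for the whole second after the job is handed in: Tumbler on coaster, tin on tile, clip on tin: each upright, within 15 mm of centre. Bottle upright on shelf, 75-135 mm from tumbler and tin, 10-50 mm behind centre line. Tweezers flat on shelf 0-80 mm before it, within 35 mm of mid-length, 0.3 rad of parallel. All at rest (horizontal distance between tumbler and coaster below 0.015 m and z of tumbler in the frame of coaster between 0.002 and 0.012 m and angle between each of tumbler, tin, pill_bottle's own z axis and vertical below 0.1 rad and horizontal distance between tin and tile below 0.015 m and z of tin in the frame of tile between 0.002 and 0.012 m and horizontal distance between hair_clip and tin below 0.015 m and z of hair_clip in the frame of tin between 0.04 and 0.052 m and angle between each of hair_clip, tweezers's own z axis and vertical below 0.2 rad and horizontal distance between pill_bottle and tumbler between 0.075 and 0.135 m and horizontal distance between pill_bottle and tin between 0.075 and 0.135 m and x of pill_bottle in the frame of shelf between 0.01 and 0.05 m and z of pill_bottle in the frame of shelf between 0.02 and 0.032 m and x of tweezers in the frame of shelf between -0.08 and 0 m and y of tweezers in the frame of shelf between -0.035 and 0.035 m and z of tweezers in the frame of shelf between 0.02 and 0.032 m and angle between the x axis of tweezers and the y axis of shelf, either way round below 0.3 rad and linear speed of each of tumbler, pill_bottle, tin, hair_clip, tweezers below 0.02 m/s and angular speed of each of tumbler, pill_bottle, tin, hair_clip, tweezers below 0.2 rad/s); the robot touches nothing.
It fails at once if the tall bottle is moved by more than 20 mm or tipped (distance of tall_bottle from where it was at the start of the episode above 0.02 m or angle between tall_bottle's own z axis and vertical above 0.4 rad).
It fails at once if the soap dish is moved by more than 20 mm (distance of soap_dish from where it was at the start of the episode above 0.02 m).
It fails at once if the tumbler is tipped by more than 0.6 rad (angle between tumbler's own z axis and vertical above 0.6 rad).
It also fails if it takes over 131 s, if anything falls off the work surface, if the arm or the gripper's body presses on something with over 40 N, if the wrist force passes 120 N, or if a joint passes its speed limit or range.

### The arm

A 6-joint arm with a two-finger parallel gripper is mounted at the origin on the work surface. World frame = base frame: x ahead of the robot, y to its left, z up, the work surface at z = 0. Lengths are in m, angles in rad, forces in N, time in s.
With the tool pointing down it reaches from about 0.425 to 0.95 m from the base axis. Payload 3.5 kg.
Tool frame: the origin (TCP) lies at the very end of the fingers, on their centre line; the grasp point (between the pads) lies 19 mm behind it; z points along the fingers, y is the line along which they close (so a half turn about z gives the same grasp; the last joint's range is limited). The gripper opens to 85 mm and grips with 20 to 120 N. Pads are 22 mm wide; open, the fingers measure 114 mm over their backs; the gripper's body (76 mm by 85 mm) begins 54 mm behind the grasp point. The pads swing forward as they close: fully open they stand 13 mm farther back than shut.
Start: joints at [1.121, 0.286, 1.577, -0, 1.279, -0.15], TCP at [0.199, 0.645, 0.231] pointing down, gripper open.
Joint ranges: [-2.77, 2.77], [-0.9, 2.22], [0.21, 2.48], [-1.53, 4.67], [0.24, 2.81], [-2.84, 2.84]. Speed limits (rad/s): [2.79, 2.79, 3.14, 3.14, 3.14, 3.14].

### API

Orientations are given as a unit quaternion [x, y, z, w].
In Python, from plant import ctrl gives the robot as it stands.
- The arm moves only by the tool jog_arm, never from a script. Its argument "targets" is a list of rows, each a list of 3 entries, a list of its own where there are three numbers: the shift along the tool's x, y, z in cm, then the turn about the tool's z in rad, then the finger opening in cm, from 0 to 8.54. In form: [[[tx, ty, tz], yaw, grip], ...]. A call has 1 to 12 rows; each row is the pose to reach, as a shift and turn from the pose commanded when the call began, along the tool's axes at that moment; what a row does not reach only later rows make up. A row lasts 1/12 s, in which the tool goes at most 41.7 mm and 7.16 degrees, less where a joint would pass 70% of its speed; a pose out of reach is approached as far as the arm can. A call with a gripper value outside its range is refused whole. The fingers move at their own pace and stop on an object; the grip force is fixed at half the most. Time passes only in rows, so rows that repeat a pose let the fingers close. It gives the time, the measured TCP pose, the force, the opening and the grip force at its end, in the units of the state.
- ctrl.state(): the state, without advancing time (a new reading comes with each control period).
- ctrl.get_image(name): name is "scene" or "top" or "wrist"; returns (picture, depth): 480x640x3 uint8, blue, green, red; 480x640 float32, m along the optical axis (not along the pixel's ray), 0 where there is no reading.
- ctrl.calibration(name): a dict with "camera_matrix" (3x3 intrinsics, pixels), "dist" ([k1, k2, p1, p2, k3] as OpenCV has them; the pictures are not rectified), "R" (3x3) and "t" (3): a world point X has camera coordinates R X + t. Camera axes: x right, y down, z forward; pixel columns grow to the right and rows downward; lengths in m; the calibration is good to about 2 mm. A picture is of the moment at which its call begins: read the wrist's pose just before it. calibration takes no time and is no camera call; for the wrist camera it gives the pose at the moment of the call.
- ctrl.job_done(): hands the job in; it is judged then, once.
Trained networks look in the newest picture that a camera, given by its name, has taken for a name from the list of things; names that differ only in an ending like _2 or _b are one class to them, and where a whole thing is asked for, a point or a joint stands for the part that bears it (a point fixed in the world has none). Each returns a list of dicts, best first, with "confidence" (0 to 1); they miss things now and then, are a little off and sometimes report something else, mostly with a low value. They report only what shows in the picture. A call takes as long as a camera call.
- ctrl.recognise(label, camera): "centre" ([x, y, z] in m, in world coordinates, good to about 4 mm: the middle of the surface that is visible of it).
- ctrl.cut_out(label, camera): "region" (480x640 bool, what is visible of it).
- ctrl.landmark_of(label, camera): "centre" ([x, y, z] in m, in world coordinates, good to about 4 mm: a listed point, or the origin of a listed thing).
The state is a dict: "time": time; "q": joint angles; "qvel": joint speeds; "joint_efforts": joint torques, N m; "tcp_pos": TCP position; "eef_rot": TCP orientation; "ft_force": force on the tool from outside, world axes, zero at the start; "wrist_torque": the same for the moment, N m; "gripper_width": finger opening in m; "grasp_force": force on a finger pad.
Only numpy, scipy, OpenCV 4.12 (cv2) and the standard library are available. Lean on these libraries where they do the work, as an engineer would, in place of code of your own. Each camera call takes 0.05 s, during which the arm holds its last target. There are 200 camera calls.

## Working session

There is one attempt and no reset: what is moved stays moved. The work goes in short steps, Python scripts to look and compute and a tool call to move; the robot and the scene stay as the last step left them, time stands still between calls to the robot, and variables do not carry over. Pictures are saved under pics/ and viewed, at most 14 in all, crops included, and the job is handed in when it is done.

Besides the shell and the picture viewer there is one more tool, called after "Call:" in YAML: its name, and indented under it one key for each argument. jog_arm: Moves the arm, as the interface text tells. Its arguments: {"type":"object","properties":{"targets":{"type":"array","items":{"type":"array"}}},"required":["targets"]}

```bash
mkdir -p pics; ls; python3 - <<'E'
from plant import ctrl
import cv2,numpy as np
np.set_printoptions(precision=3,suppress=True)
for c in ("scene","top"):
    im,d=ctrl.get_image(c); cv2.imwrite(f"pics/{c}0.png",im)
    k=ctrl.calibration(c); print(c,-k["R"].T@k["t"])
    for l in "shelf coaster tile tumbler tin pill_bottle hair_clip tweezers tall_bottle soap_dish".split():
        r=ctrl.landmark_of(l,c); print(l,[(np.round(x["centre"],3),round(x["confidence"],2)) for x in r[:2]])
s=ctrl.state();print(s)
E
```

```text
pics
scene [ 1.065 -0.143  0.664]
shelf [(array([ 0.624, -0.002, -0.   ]), 0.94)]
coaster []
tile [(array([ 0.661, -0.11 ,  0.025]), 0.67)]
tumbler [(array([ 0.588, -0.312,  0.001]), 0.91)]
tin [(array([0.447, 0.271, 0.002]), 0.87)]
pill_bottle [(array([ 0.442, -0.147, -0.001]), 0.82)]
hair_clip [(array([ 0.438, -0.001, -0.002]), 0.8)]
tweezers [(array([0.431, 0.153, 0.   ]), 0.55)]
tall_bottle [(array([ 0.434, -0.287, -0.002]), 0.71)]
soap_dish [(array([ 0.44 ,  0.001, -0.001]), 0.72), (array([ 0.596,  0.325, -0.006]), 0.58)]
top [ 0.386 -0.001  1.143]
shelf [(array([ 0.623, -0.009, -0.   ]), 0.82)]
coaster []
tile [(array([ 0.661, -0.107,  0.028]), 0.58), (array([ 0.622, -0.006,  0.   ]), 0.5)]
tumbler [(array([ 0.586, -0.312, -0.002]), 0.61)]
tin [(array([ 0.445,  0.269, -0.001]), 0.89)]
pill_bottle [(array([ 0.44 , -0.152,  0.001]), 0.7)]
hair_clip [(array([ 0.44 ,  0.003, -0.   ]), 0.78)]
tweezers [(array([0.422, 0.149, 0.002]), 0.71)]
tall_bottle [(array([ 0.435, -0.288, -0.001]), 0.72)]
soap_dish [(array([0.594, 0.328, 0.001]), 0.88)]
{'time': 1.1, 'q': array([ 1.121,  0.286,  1.577, -0.   ,  1.279, -0.15 ]), 'qvel': array([ 0.001, -0.003,  0.001,  0.001,  0.   ,  0.001]), 'joint_efforts': array([  0.001, -40.598, -29.294,  -0.   ,   0.001,  -0.   ]), 'tcp_pos': array([0.199, 0.645, 0.231]), 'eef_rot': array([ 0.149,  0.989, -0.   , -0.   ]), 'ft_force': array([ 0.33 ,  0.516, -0.327]), 'wrist_torque': array([-0.001,  0.03 , -0.028]), 'grasp_force': 0.0, 'gripper_width': 0.0855732091810019}
```

View pics/top0.png

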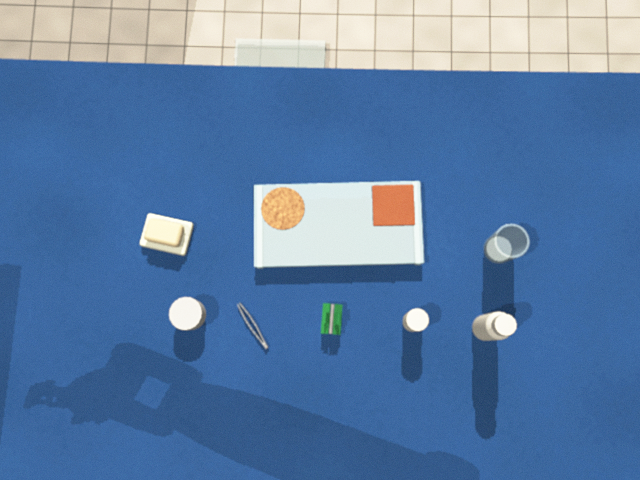

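View pics/scene0.png

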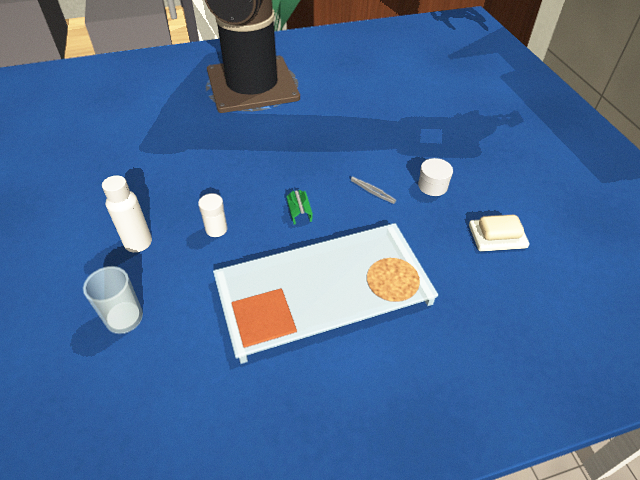

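```bash
cat > h.py <<'E'
from plant import ctrl
import cv2,numpy as np
np.set_printoptions(precision=3,suppress=True)
from scipy.spatial.transform import Rotation as Rot
def ray(c,px,z,k=None):
    k=k or ctrl.calibration(c)
    p=cv2.undistortPoints(np.array(px,float).reshape(-1,1,2),k["camera_matrix"],k["dist"])[:,0]
    d=np.c_[p,np.ones(len(p))]@k["R"]; o=-k["R"].T@k["t"]
    return (o+d*((z-o[2])/d[:,2])[:,None])[:,:2]
def go(x,y,z,ang=None):
    """tool-axis shift in cm and yaw so the finger line (tool y) has world angle ang (deg, mod 180)"""
    s=ctrl.state(); R=Rot.from_quat(s["eef_rot"]).as_matrix()
    sh=R.T@(np.array([x,y,z])-s["tcp_pos"])*100
    yaw=0
    if ang is not None:
        cur=np.arctan2(R[1,1],R[0,1]); yaw=-(((np.radians(ang)-cur)+np.pi/2)%np.pi-np.pi/2)
    print("shift",sh.round(2),"yaw",round(yaw,3),"q1,q6",s["q"][[0,5]],"t",s["time"],"tcp",s["tcp_pos"])
E
python3 - <<'E'
from h import *
im,d=ctrl.get_image("top")
hsv=cv2.cvtColor(im,cv2.COLOR_BGR2HSV)
def rect(px,z):
    w=ray("top",px,z); r=cv2.minAreaRect((w*1000).astype(np.float32)); return r
for l,z in (("tile",.031),("coaster",.03),("hair_clip",.02),("tweezers",.006),("tin",.045),("pill_bottle",.07),("tumbler",.05),("soap_dish",.015),("tall_bottle",.14)):
    r=ctrl.cut_out(l,"top")
    for q in r[:2]:
        m=q["region"]; v,u=np.nonzero(m); px=np.c_[u,v]
        w=ray("top",px,z); c=w.mean(0); e,V=np.linalg.eigh(np.cov(w.T))
        print(l,round(q["confidence"],2),len(u),"cent",c,"axis deg",np.degrees(np.arctan2(V[1,1],V[0,1])),"std",np.sqrt(e),"rect",rect(px,z),"dep",np.median(d[m]))
for n,m,z in (("red",(hsv[...,0]<9)&(hsv[...,1]>170),.031),("cork",(hsv[...,0]>9)&(hsv[...,0]<22)&(hsv[...,1]>110),.03),("green",(hsv[...,0]>45)&(hsv[...,0]<75)&(hsv[...,1]>100),.02)):
    m=m.astype(np.uint8); m[:100]=0
    n_,lab,st,ce=cv2.connectedComponentsWithStats(m); i=1+np.argmax(st[1:,4]); v,u=np.nonzero(lab==i)
    w=ray("top",np.c_[u,v],z); print(n,st[i],w.mean(0),rect(np.c_[u,v],z))
E
```

```text
tile 0.93 1732 cent [ 0.659 -0.108] axis deg 85.96062764487534 std [0.023 0.023] rect ((659.0008544921875, -107.66268920898438), (79.75960540771484, 83.20310974121094), 1.4971235990524292) dep 1.1396657
tile 0.53 1588 cent [0.591 0.32 ] axis deg 78.7901564004988 std [0.018 0.026] rect ((591.0227661132812, 319.31280517578125), (90.9280776977539, 64.36538696289062), 78.88016510009766) dep 1.1377506
coaster 0.72 1516 cent [0.648 0.103] axis deg 121.38581936146674 std [0.021 0.021] rect ((648.9107666015625, 102.85444641113281), (81.90872955322266, 83.94172668457031), 1.5420138835906982) dep 1.1426697
hair_clip 0.77 562 cent [0.442 0.003] axis deg 174.78516796997195 std [0.01  0.016] rect ((440.9739074707031, 1.9490337371826172), (53.730621337890625, 37.2437629699707), 1.405487298965454) dep 1.109774
tweezers 0.61 27 cent [0.392 0.129] axis deg -146.8467542668112 std [0.001 0.005] rect ((392.298828125, 129.03636169433594), (17.58694839477539, 4.976695537567139), 29.367355346679688) dep 1.1239365
tweezers 0.33 445 cent [ 0.443 -0.154] axis deg 106.99939717032039 std [0.01  0.012] rect ((44
[... 659 characters left out ...]
790924072266, 82.43818664550781), 44.094478607177734) dep 1.1035637
soap_dish 0.57 1513 cent [0.594 0.323] axis deg 77.7808984597815 std [0.018 0.026] rect ((594.4478149414062, 323.19195556640625), (91.54865264892578, 63.96307373046875), 77.99982452392578) dep 1.1366531
tall_bottle 0.6 1014 cent [ 0.43  -0.265] axis deg 101.35890728750562 std [0.012 0.018] rect ((430.7896728515625, -264.7286682128906), (45.036746978759766, 71.51353454589844), 8.177372932434082) dep 1.023915Traceback (most recent call last):
  File "<stdin>", line 14, in <module>
    return _wrapfunc(a, 'argmax', axis=axis, out=out, **kwds)
    return bound(*args, **kwds)
ValueError: attempt to get argmax of an empty sequence
```

Call:
jog_arm:
  targets:
    - [[-34.7, -28.7, 11.1], -0.333, 8.5]
    - [[-34.7, -28.7, 11.1], -0.333, 8.5]
    - [[-34.7, -28.7, 11.1], -0.333, 8.5]
    - [[-34.7, -28.7, 11.1], -0.333, 8.5]
    - [[-34.7, -28.7, 11.1], -0.333, 8.5]
    - [[-34.7, -28.7, 11.1], -0.333, 8.5]
    - [[-34.7, -28.7, 11.1], -0.333, 8.5]
    - [[-34.7, -28.7, 11.1], -0.333, 8.5]
    - [[-34.7, -28.7, 11.1], -0.333, 8.5]
    - [[-34.7, -28.7, 11.1], -0.333, 8.5]
    - [[-34.7, -28.7, 11.1], -0.333, 8.5]
    - [[-34.7, -28.7, 11.1], -0.333, 8.5]

```text
time: 2.6
tcp_pos: [0.4481, 0.2635, 0.1189]
eef_rot: [-0.014, 1.0, -0.001, -0.0]
ft_force: [-0.2, 0.3, 0.1]
gripper_width: 0.0852
grasp_force: 0.0
```

```bash
python3 - <<'E'
from h import *
go(.446,.269,.005,92)
im,d=ctrl.get_image("wrist"); cv2.imwrite("pics/w1.png",im)
print([(r["centre"],r["confidence"]) for r in ctrl.landmark_of("tin","wrist")])
print([(r["centre"],r["confidence"]) for r in ctrl.landmark_of("tweezers","wrist")])
print("tw ends",ray("top",[[239,305],[267,348],[253,327]],.006))
E
```

```text
shift [ 0.18  0.58 11.39] yaw -0.007 q1,q6 [ 0.337 -1.26 ] t 2.6 tcp [0.448 0.264 0.119]
[([0.4408, 0.2714, 0.0018], 0.95)]
[([0.4255, 0.1462, 0.0013], 0.56)]
tw ends [[0.462 0.179]
 [0.383 0.122]
 [0.421 0.15 ]]
```

View pics/w1.png

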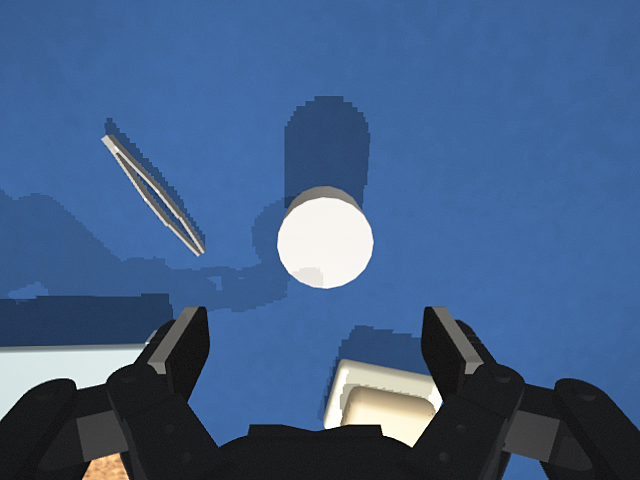

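Call:
jog_arm:
  targets:
    - [[0.3, 0.5, 3], 0, 8.5]
    - [[0.3, 0.5, 6], 0, 8.5]
    - [[0.3, 0.5, 9], 0, 8.5]
    - [[0.3, 0.5, 11.3], 0, 8.5]
    - [[0.3, 0.5, 11.3], 0, 8.5]
    - [[0.3, 0.5, 11.3], 0, 4]
    - [[0.3, 0.5, 11.3], 0, 4]
    - [[0.3, 0.5, 11.3], 0, 4]
    - [[0.3, 0.5, 11.3], 0, 4]
    - [[0.3, 0.5, 11.3], 0, 4]
    - [[0.3, 0.5, 11.3], 0, 4]
    - [[0.3, 0.5, 11.3], 0, 4]

```text
time: 3.75
tcp_pos: [0.4448, 0.2744, 0.01]
eef_rot: [-0.016, 1.0, 0.001, 0.002]
ft_force: [-0.6, 1.7, 5.9]
gripper_width: 0.0579
grasp_force: 64.6
```

Call:
jog_arm:
  targets:
    - [[0, 0, -3], 0, 4]
    - [[0, 0, -7], 0, 4]
    - [[0, 0, -10], 0, 4]
    - [[-5, -9, -10], 0, 4]
    - [[-10, -18, -10], 0, 4]
    - [[-15, -27, -10], 0, 4]
    - [[-20, -36, -10], 0, 4]
    - [[-20, -36, -10], 0, 4]
    - [[-20, -36, -10], 0, 4]
    - [[-20, -36, -10], 0, 4]
    - [[-20, -36, -10], 0, 4]
    - [[-20, -36, -10], 0, 4]

```text
time: 4.75
tcp_pos: [0.6364, -0.0506, 0.1077]
eef_rot: [-0.016, 1.0, -0.0, 0.0]
ft_force: [-0.2, 1.0, -0.2]
gripper_width: 0.0576
grasp_force: 64.9
```

```bash
python3 - <<'E'
from h import *
s=ctrl.state()
im,d=ctrl.get_image("wrist"); cv2.imwrite("pics/w2.png",im)
for l in ("tin","tile"):
  print(l,[(r["centre"],r["confidence"]) for r in ctrl.landmark_of(l,"wrist")])
m=ctrl.cut_out("tin","wrist")[0]["region"]; v,u=np.nonzero(m); print(u.min(),u.max(),v.min(),v.max())
z=s["tcp_pos"][2]+.035
print("tin top", ray("wrist",[[ (u.min()+u.max())/2,(v.min()+v.max())/2]],z))
go(.659,-.108,.041)
E
```

```text
tin [([0.6311, -0.0507, 0.0997], 0.88)]
tile [([0.6619, -0.1085, 0.0265], 0.75)]
229 401 239 427
tin top [[ 0.624 -0.05 ]]
shift [-2.14 -5.9   6.63] yaw 0 q1,q6 [-0.237 -1.839] t 4.95 tcp [ 0.636 -0.05   0.107]
```

View pics/w2.png

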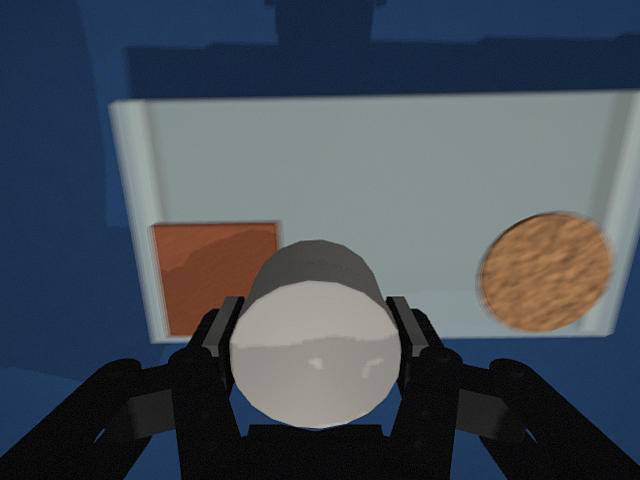

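Call:
jog_arm:
  targets:
    - [[-2.7, -5.9, 0], 0, 4]
    - [[-2.7, -5.9, 0], 0, 4]
    - [[-2.7, -5.9, 2], 0, 4]
    - [[-2.7, -5.9, 4], 0, 4]
    - [[-2.7, -5.9, 5.5], 0, 4]
    - [[-2.7, -5.9, 6.4], 0, 4]
    - [[-2.7, -5.9, 6.4], 0, 4]
    - [[-2.7, -5.9, 6.4], 0, 4]
    - [[-2.7, -5.9, 6.4], 0, 4]
    - [[-2.7, -5.9, 6.4], 0, 4]

```text
time: 5.78
tcp_pos: [0.6649, -0.1061, 0.0438]
eef_rot: [-0.017, 1.0, -0.0, 0.0]
ft_force: [-0.6, 0.6, -0.2]
gripper_width: 0.0584
grasp_force: 65.3
```

Call:
jog_arm:
  targets:
    - [[0, -0.15, 0.2], 0, 4]
    - [[0, -0.15, 0.3], 0, 4]
    - [[0, -0.15, 0.3], 0, 4]
    - [[0, -0.15, 0.3], 0, 7.2]
    - [[0, -0.15, 0.3], 0, 7.2]
    - [[0, -0.15, 0.3], 0, 7.2]
    - [[0, -0.15, 0.2], 0, 7.2]
    - [[0, -0.15, -2], 0, 7.5]
    - [[0, -0.15, -5], 0, 8.5]
    - [[0, -0.15, -9], 0, 8.5]
    - [[0, -0.15, -10], 0, 8.5]
    - [[0, -0.15, -10], 0, 8.5]

```text
time: 6.78
tcp_pos: [0.668, -0.109, 0.1494]
eef_rot: [-0.017, 1.0, -0.002, 0.005]
ft_force: [0.7, 0.2, 1.9]
gripper_width: 0.0851
grasp_force: 0.0
```

Call:
jog_arm:
  targets:
    - [[4, -12, -2], 0, 8.5]
    - [[4, -12, -2], 0, 8.5]
    - [[4, -12, -2], 0, 8.5]
    - [[4, -12, -2], 0, 8.5]
    - [[4, -12, -2], 0, 8.5]

```text
time: 7.2
tcp_pos: [0.6276, -0.2316, 0.162]
eef_rot: [-0.015, 1.0, 0.0, -0.001]
ft_force: [0.0, 0.6, -0.2]
gripper_width: 0.0848
grasp_force: 0.0
```

```bash
python3 - <<'E'
from h import *
im,d=ctrl.get_image("wrist"); cv2.imwrite("pics/w3.png",im)
for l in ("tin","tile","tumbler","tall_bottle"):
  print(l,[(r["centre"],r["confidence"]) for r in ctrl.landmark_of(l,"wrist")])
go(.587,-.312,.045)
E
```

```text
tin [([0.6631, -0.1052, 0.0303], 0.76)]
tile []
tumbler [([0.5869, -0.3137, 0.0], 0.92)]
tall_bottle [([0.6229, -0.0032, 0.0], 0.19)]
shift [ 4.45 -8.31 11.71] yaw 0 q1,q6 [-0.499 -2.105] t 7.45 tcp [ 0.629 -0.228  0.162]
```

View pics/w3.png

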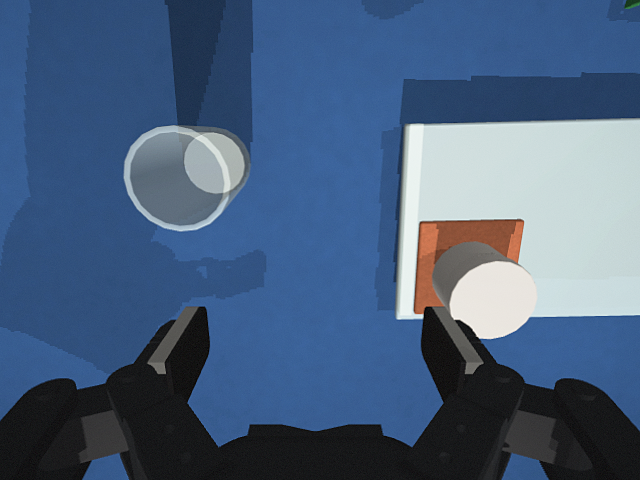

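Call:
jog_arm:
  targets:
    - [[4.4, -8.4, 0], 0, 8.5]
    - [[4.4, -8.4, 0], 0, 8.5]
    - [[4.4, -8.4, 0], 0, 8.5]
    - [[4.4, -8.4, 0], 0, 8.5]
    - [[4.4, -8.4, 3], 0, 8.5]
    - [[4.4, -8.4, 6], 0, 8.5]
    - [[4.4, -8.4, 9], 0, 8.5]
    - [[4.4, -8.4, 11.7], 0, 8.5]
    - [[4.4, -8.4, 11.7], 0, 8.5]
    - [[4.4, -8.4, 11.7], 0, 8.5]

```text
time: 8.28
tcp_pos: [0.5871, -0.3121, 0.0442]
eef_rot: [-0.017, 1.0, 0.002, -0.002]
ft_force: [0.3, -0.2, 0.9]
gripper_width: 0.0846
grasp_force: 0.0
```

Call:
jog_arm:
  targets:
    - [[0, 0, 0], 0, 4.5]
    - [[0, 0, 0], 0, 4.5]
    - [[0, 0, 0], 0, 4.5]
    - [[0, 0, 0], 0, 4.5]
    - [[0, 0, 0], 0, 4.5]
    - [[0, 0, 0], 0, 4.5]
    - [[0, 0, 0], 0, 4.5]
    - [[0, 0, 0], 0, 4.5]

```text
time: 8.95
tcp_pos: [0.5897, -0.3152, 0.0499]
eef_rot: [-0.016, 1.0, -0.001, 0.002]
ft_force: [0.7, 3.7, 6.6]
gripper_width: 0.0613
grasp_force: 65.2
```

Call:
jog_arm:
  targets:
    - [[0, 0, -2], 0, 4.5]
    - [[0, 0, -5], 0, 4.5]
    - [[0, 0, -8], 0, 4.5]
    - [[0, 0, -11], 0, 4.5]
    - [[0, 0, -12], 0, 4.5]
    - [[-0.3, 2, -12], 0, 4.5]
    - [[-0.9, 5, -12], 0, 4.5]
    - [[-1.5, 8.5, -12], 0, 4.5]
    - [[-2.1, 12, -12], 0, 4.5]
    - [[-2.7, 15.5, -12], 0, 4.5]
    - [[-3.3, 19, -12], 0, 4.5]
    - [[-3.9, 22.5, -12], 0, 4.5]

```text
time: 9.95
tcp_pos: [0.6185, -0.087, 0.1653]
eef_rot: [-0.016, 1.0, 0.0, -0.0]
ft_force: [0.2, 0.2, -2.5]
gripper_width: 0.0609
grasp_force: 65.6
```

Call:
jog_arm:
  targets:
    - [[-0.6, 3.5, 0], 0, 4.5]
    - [[-1.2, 7, 0], 0, 4.5]
    - [[-1.8, 10.5, 0], 0, 4.5]
    - [[-2.4, 13.5, 0], 0, 4.5]
    - [[-3, 16, 0], 0, 4.5]
    - [[-3.3, 17.5, 0], 0, 4.5]
    - [[-3.4, 17.5, 0], 0, 4.5]
    - [[-3.4, 17.5, 0], 0, 4.5]

```text
time: 10.62
tcp_pos: [0.647, 0.0876, 0.1655]
eef_rot: [-0.017, 1.0, -0.0, -0.0]
ft_force: [-0.3, 0.2, -1.9]
gripper_width: 0.0609
grasp_force: 65.7
```

```bash
python3 - <<'E'
from h import *
go(.649,.103,.080)
im,d=ctrl.get_image("wrist"); cv2.imwrite("pics/w4.png",im)
for l in ("tumbler","coaster"):
  print(l,[(r["centre"],r["confidence"]) for r in ctrl.landmark_of(l,"wrist")])
im,d=ctrl.get_image("top")
for l in ("tin",):
  print(l,[(r["centre"],r["confidence"]) for r in ctrl.landmark_of(l,"top")])
im,d=ctrl.get_image("scene")
for l in ("tumbler","tin"):
  print(l,[(r["centre"],r["confidence"]) for r in ctrl.landmark_of(l,"scene")])
E
```

```text
shift [-0.26  1.54  8.55] yaw 0 q1,q6 [-0.02  -1.625] t 10.6167 tcp [0.647 0.088 0.166]
tumbler [([0.6453, 0.086, 0.1148], 0.57)]
coaster [([0.6479, 0.1017, 0.0253], 0.87)]
tin [([0.6686, -0.108, 0.031], 0.9), ([0.625, -0.006, 0.0007], 0.74), ([0.4424, 0.0043, 0.0002], 0.52)]
tumbler [([0.6428, 0.0863, 0.1164], 0.66)]
tin [([0.6684, -0.105, 0.0292], 0.96)]
```

View pics/w4.png

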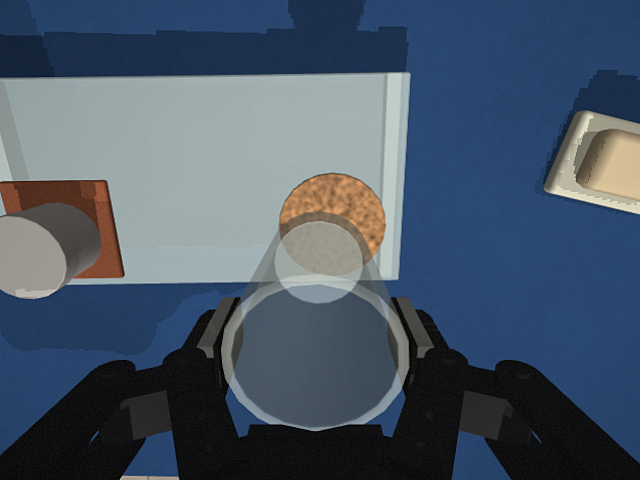

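Call:
jog_arm:
  targets:
    - [[-0.5, 1.5, 0], 0, 4.5]
    - [[-0.5, 1.5, 2], 0, 4.5]
    - [[-0.5, 1.5, 4], 0, 4.5]
    - [[-0.5, 1.5, 6], 0, 4.5]
    - [[-0.5, 1.5, 7.5], 0, 4.5]
    - [[-0.5, 1.5, 8], 0, 4.5]
    - [[-0.5, 1.5, 8.3], 0, 4.5]
    - [[-0.5, 1.5, 8.4], 0, 4.5]
    - [[-0.5, 1.5, 8.4], 0, 4.5]
    - [[-0.5, 1.5, 8.4], 0, 4.5]

```text
time: 11.85
tcp_pos: [0.6529, 0.1027, 0.0839]
eef_rot: [-0.017, 1.0, 0.0, 0.001]
ft_force: [0.5, -0.5, -1.1]
gripper_width: 0.0609
grasp_force: 65.7
```

Call:
jog_arm:
  targets:
    - [[0, 0, 0.1], 0, 4.5]
    - [[0, 0, 0.2], 0, 4.5]
    - [[0, 0, 0.3], 0, 4.5]
    - [[0, 0, 0.35], 0, 4.5]
    - [[0, 0, 0.35], 0, 4.5]

```text
time: 12.27
tcp_pos: [0.6523, 0.1027, 0.0799]
eef_rot: [-0.017, 1.0, -0.0, 0.001]
ft_force: [-0.6, 0.3, 1.9]
gripper_width: 0.061
grasp_force: 65.9
```

Contact. Release and rise.

Call:
jog_arm:
  targets:
    - [[0, 0, 0], 0, 7.5]
    - [[0, 0, 0], 0, 7.5]
    - [[0, 0, 0], 0, 7.5]
    - [[0, 0, 0], 0, 8]
    - [[0, 0, -2], 0, 8]
    - [[0, 0, -4], 0, 8]
    - [[0, 0, -7], 0, 8]
    - [[0, 0, -10], 0, 8]
    - [[0, 0, -10], 0, 8]

```text
time: 13.02
tcp_pos: [0.6558, 0.1027, 0.1871]
eef_rot: [-0.017, 1.0, -0.0, 0.007]
ft_force: [1.5, -0.1, 1.7]
gripper_width: 0.08
grasp_force: 0.0
```

```bash
python3 - <<'E'
from h import *
go(.441,-.150,.11)
im,d=ctrl.get_image("scene"); 
for l in ("tumbler","tin","tile","coaster"):
  print(l,[(r["centre"],r["confidence"]) for r in ctrl.landmark_of(l,"scene")][:1])
E
```

```text
shift [ 22.41 -24.54   7.43] yaw 0 q1,q6 [ 0.003 -1.601] t 13.0167 tcp [0.656 0.103 0.187]
tumbler [([0.6477, 0.1037, 0.0289], 0.83)]
tin [([0.6676, -0.1083, 0.0341], 0.96)]
tile []
coaster [([0.6469, 0.1005, 0.0251], 0.67)]
```

Call:
jog_arm:
  targets:
    - [[2.6, -2.8, 0], 0, 7.5]
    - [[5.2, -5.6, 0], 0, 7.5]
    - [[7.8, -8.4, 0], 0, 7.5]
    - [[10.4, -11.2, 0], 0, 7.5]
    - [[13, -14, 0], 0, 7.5]
    - [[15.6, -17, 2], 0, 7.5]
    - [[18.4, -20, 4], 0, 7.5]
    - [[20.5, -22.5, 5.5], 0, 7.5]
    - [[22.4, -24.5, 6.5], 0, 7.5]
    - [[22.4, -24.5, 7], 0, 7.5]
    - [[22.4, -24.5, 7], 0, 7.5]
    - [[22.4, -24.5, 7], 0, 7.5]

```text
time: 14.27
tcp_pos: [0.4356, -0.1492, 0.1079]
eef_rot: [-0.016, 1.0, 0.001, -0.001]
ft_force: [0.3, -0.8, -0.5]
gripper_width: 0.0749
grasp_force: 0.0
```

```bash
python3 - <<'E'
from h import *
im,d=ctrl.get_image("wrist")
for l in ("pill_bottle","hair_clip"):
  print(l,[(r["centre"],r["confidence"]) for r in ctrl.landmark_of(l,"wrist")][:2])
go(.441,-.150,.022)
E
```

```text
pill_bottle []
hair_clip [([0.4399, -0.0021, -0.0008], 0.59)]
shift [-0.39 -0.1   8.73] yaw 0 q1,q6 [-0.549 -2.155] t 14.4167 tcp [ 0.437 -0.149  0.109]
```

Call:
jog_arm:
  targets:
    - [[-0.4, -0.1, 3], 0, 7.5]
    - [[-0.4, -0.1, 6], 0, 7.5]
    - [[-0.4, -0.1, 8.5], 0, 7.5]
    - [[-0.4, -0.1, 9.6], 0, 7.5]
    - [[-0.4, -0.1, 9.6], 0, 7.5]
    - [[-0.4, -0.1, 9.6], 0, 2.5]
    - [[-0.4, -0.1, 9.6], 0, 2.5]
    - [[-0.4, -0.1, 9.6], 0, 2.5]
    - [[-0.4, -0.1, 9.6], 0, 2.5]
    - [[-0.4, -0.1, 9.6], 0, 2.5]
    - [[-0.4, -0.1, 9.6], 0, 2.5]
    - [[-0.4, -0.1, 9.6], 0, 2.5]

```text
time: 15.42
tcp_pos: [0.4416, -0.1512, 0.0148]
eef_rot: [-0.016, 1.0, -0.001, 0.002]
ft_force: [-0.6, 2.4, 7.3]
gripper_width: 0.0371
grasp_force: 76.2
```

Call:
jog_arm:
  targets:
    - [[0, 0, -3], 0, 2.5]
    - [[0, 0, -6], 0, 2.5]
    - [[0, 0, -9], 0, 2.5]
    - [[-2.5, 1.6, -11], 0, 2.5]
    - [[-5.5, 3.6, -11], 0, 2.5]
    - [[-8.5, 5.6, -11], 0, 2.5]
    - [[-11.5, 7.6, -11], 0, 2.5]
    - [[-14.5, 9.6, -11], 0, 2.5]
    - [[-17.5, 11.6, -11], 0, 2.5]
    - [[-20, 13.4, -11], 0, 2.5]
    - [[-21.6, 14.3, -11], 0, 2.5]
    - [[-21.6, 14.3, -11], 0, 2.5]

```text
time: 16.42
tcp_pos: [0.6537, 0.0016, 0.1232]
eef_rot: [-0.018, 1.0, 0.0, 0.001]
ft_force: [-0.3, 0.4, 0.0]
gripper_width: 0.0368
grasp_force: 77.0
```

```bash
python3 - <<'E'
from h import *
im,d=ctrl.get_image("scene")
for l in ("pill_bottle","tin","tumbler","shelf"):
  print(l,[(r["centre"],r["confidence"]) for r in ctrl.landmark_of(l,"scene")][:2])
go(.656,-.002,.0395)
E
```

```text
pill_bottle [([0.6549, 0.0054, 0.1078], 0.95)]
tin [([0.6667, -0.1046, 0.0316], 0.95)]
tumbler [([0.6484, 0.1065, 0.0304], 0.72)]
shelf [([0.6251, -0.0031, -0.0011], 0.96), ([0.6494, 0.1075, 0.0305], 0.44)]
shift [-0.59 -0.1   8.31] yaw 0 q1,q6 [-0.158 -1.76 ] t 16.6667 tcp [ 0.65  -0.001  0.123]
```

Call:
jog_arm:
  targets:
    - [[-0.5, 0, 2.5], 0, 2.5]
    - [[-0.5, 0, 5], 0, 2.5]
    - [[-0.5, 0, 7], 0, 2.5]
    - [[-0.5, 0, 7.8], 0, 2.5]
    - [[-0.5, 0, 8.1], 0, 2.5]
    - [[-0.5, 0, 8.3], 0, 2.5]
    - [[-0.5, 0, 8.4], 0, 2.5]
    - [[-0.5, 0, 8.4], 0, 2.5]
    - [[-0.5, 0, 8.4], 0, 2.5]

```text
time: 17.42
tcp_pos: [0.6571, -0.0005, 0.0403]
eef_rot: [-0.017, 1.0, -0.0, 0.001]
ft_force: [0.6, -0.5, -0.1]
gripper_width: 0.0366
grasp_force: 98.5
```

Call:
jog_arm:
  targets:
    - [[0, 0, 0.1], 0, 2.5]
    - [[0, 0, 0.1], 0, 2.5]
    - [[0, 0, 0.1], 0, 5.5]
    - [[0, 0, 0.1], 0, 5.5]
    - [[0, 0, 0.1], 0, 5.5]
    - [[0, 0, -1], 0, 5.5]
    - [[0, 0, -3], 0, 5.5]
    - [[0, 0, -6], 0, 5.5]
    - [[0, 0, -9], 0, 5.5]
    - [[0, 0, -11], 0, 5.5]
    - [[0, 0, -11], 0, 5.5]

```text
time: 18.33
tcp_pos: [0.6598, -0.0007, 0.1563]
eef_rot: [-0.017, 1.0, -0.001, 0.006]
ft_force: [0.8, 0.8, 0.7]
gripper_width: 0.055
grasp_force: 0.0
```

```bash
python3 - <<'E'
from h import *
im,d=ctrl.get_image("top"); cv2.imwrite("pics/t5.png",im)
for l in ("pill_bottle","tin","tumbler","tweezers"):
  print(l,[(r["centre"],r["confidence"]) for r in ctrl.landmark_of(l,"top")][:2])
go(.425,.150,.1,35.8+90)
E
```

```text
pill_bottle []
tin [([0.6646, -0.1061, 0.0323], 0.62)]
tumbler [([0.6472, 0.1055, 0.0282], 0.81)]
tweezers []
shift [22.46 15.76  4.76] yaw -0.592 q1,q6 [-0.155 -1.759] t 18.5833 tcp [ 0.655 -0.     0.147]
```

View pics/t5.png

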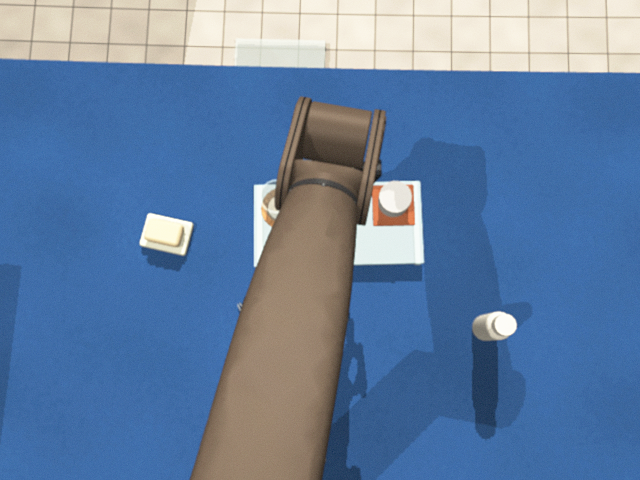

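Call:
jog_arm:
  targets:
    - [[3.5, 2.5, 0], 0, 5.5]
    - [[7, 5, 0], -0.12, 5.5]
    - [[10.5, 7.5, 0], -0.24, 5.5]
    - [[14, 10, 1], -0.36, 5.5]
    - [[17.5, 12.3, 2], -0.48, 5.5]
    - [[20.5, 14.4, 3], -0.592, 5.5]
    - [[22.4, 15.8, 4], -0.592, 4.5]
    - [[22.4, 15.8, 4.7], -0.592, 4.5]
    - [[22.4, 15.8, 4.7], -0.592, 4.5]
    - [[22.4, 15.8, 4.7], -0.592, 4.5]

```text
time: 19.42
tcp_pos: [0.4271, 0.15, 0.1011]
eef_rot: [-0.308, 0.952, 0.0, -0.001]
ft_force: [0.1, 0.5, 1.0]
gripper_width: 0.045
grasp_force: 0.0
```

```bash
python3 - <<'E'
from h import *
im,d=ctrl.get_image("wrist"); cv2.imwrite("pics/w6.png",im)
print([(r["centre"],r["confidence"]) for r in ctrl.landmark_of("tweezers","wrist")][:2])
for r in ctrl.cut_out("tweezers","wrist")[:2]:
    v,u=np.nonzero(r["region"]); w=ray("wrist",np.c_[u,v],.006); print(r["confidence"],len(u),w.mean(0),(cv2.minAreaRect((w*1000).astype(np.float32))))
go(.425,.150,.002)
E
```

```text
[([0.4245, 0.1499, -0.0005], 0.82), ([0.439, -0.0012, 0.0025], 0.71)]
shift [ 0.29  0.25 10.05] yaw 0 q1,q6 [ 0.112 -2.083] t 19.5667 tcp [0.429 0.15  0.103]
```

View pics/w6.png

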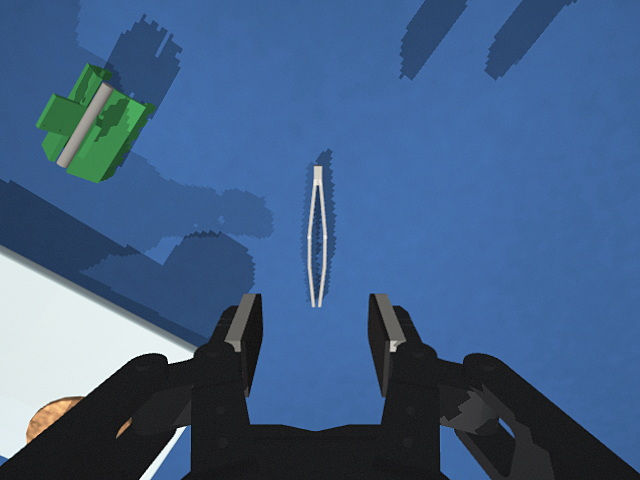

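Call:
jog_arm:
  targets:
    - [[0.3, 0.2, 3], 0, 3]
    - [[0.3, 0.2, 6], 0, 3]
    - [[0.3, 0.2, 8.5], 0, 3]
    - [[0.3, 0.2, 9.6], 0, 3]
    - [[0.3, 0.2, 9.9], 0, 3]
    - [[0.3, 0.2, 9.9], 0, 3]
    - [[0.3, 0.2, 9.9], 0, 3]

```text
time: 20.15
tcp_pos: [0.425, 0.1499, 0.0037]
eef_rot: [-0.307, 0.952, -0.0, 0.001]
ft_force: [1.5, -0.5, -0.5]
gripper_width: 0.0302
grasp_force: 0.0
```

Call:
jog_arm:
  targets:
    - [[0, 0, 0.1], 0, 2]
    - [[0, 0, 0.15], 0, 0.4]
    - [[0, 0, 0.15], 0, 0.4]
    - [[0, 0, 0.15], 0, 0.4]
    - [[0, 0, 0.15], 0, 0.4]
    - [[0, 0, 0.15], 0, 0.4]
    - [[0, 0, 0.15], 0, 0.4]
    - [[0, 0, 0.15], 0, 0.4]

```text
time: 20.82
tcp_pos: [0.4251, 0.1502, 0.003]
eef_rot: [-0.308, 0.952, -0.0, 0.002]
ft_force: [-0.4, -2.0, 6.0]
gripper_width: 0.0096
grasp_force: 59.0
```

Call:
jog_arm:
  targets:
    - [[0, 0, -3], 0, 0.4]
    - [[0, 0, -6], 0, 0.4]
    - [[0, 0, -9], 0, 0.4]
    - [[0, 0, -12], 0.12, 0.4]
    - [[0, 0, -12], 0.24, 0.4]
    - [[-0.5, -3, -12], 0.36, 0.4]
    - [[-1, -6, -12], 0.48, 0.4]
    - [[-1.5, -9, -12], 0.6, 0.4]
    - [[-2, -12, -12], 0.72, 0.4]
    - [[-2.5, -15, -12], 0.84, 0.4]
    - [[-3.1, -18, -12], 0.96, 0.4]
    - [[-3.8, -21.6, -12], 1.08, 0.4]

```text
time: 21.82
tcp_pos: [0.581, -0.0034, 0.1213]
eef_rot: [0.228, 0.974, 0.0, -0.0]
ft_force: [1.2, 0.5, -0.5]
gripper_width: 0.01
grasp_force: 58.9
```

Call:
jog_arm:
  targets:
    - [[0, 0, 0], 0.12, 0.4]
    - [[0, 0, 0], 0.24, 0.4]
    - [[0, 0, 0], 0.36, 0.4]
    - [[0, 0, 0], 0.48, 0.4]
    - [[0, 0, 0], 0.6, 0.4]
    - [[0, 0, 0], 0.72, 0.4]
    - [[0, 0, 0], 0.84, 0.4]
    - [[0, 0, 0], 0.96, 0.4]
    - [[0, 0, 0], 1.08, 0.4]
    - [[0, 0, 0], 1.08, 0.4]
    - [[0, 0, 0], 1.08, 0.4]

```text
time: 22.73
tcp_pos: [0.5806, -0.0027, 0.1214]
eef_rot: [0.693, 0.721, 0.0, 0.0]
ft_force: [-0.5, 0.1, -0.6]
gripper_width: 0.0103
grasp_force: 58.9
```

```bash
python3 - <<'E'
from h import *
im,d=ctrl.get_image("wrist"); cv2.imwrite("pics/w7.png",im)
for l in ("tweezers","pill_bottle"): print([(r["centre"],r["confidence"]) for r in ctrl.landmark_of(l,"wrist")][:2])
im,d=ctrl.get_image("scene"); 
for l in ("tweezers","pill_bottle"): print([(r["centre"],r["confidence"]) for r in ctrl.landmark_of(l,"scene")][:2])
go(.582,-.003,.029,2)
E
```

```text
[([0.5788, -0.0049, 0.1183], 0.7)]
[([0.6575, 0.0045, 0.0209], 0.79)]
[([0.5797, -0.0053, 0.121], 0.91)]
[([0.6587, 0.0028, 0.0253], 0.83)]
shift [-0.02  0.13  9.23] yaw 0.002 q1,q6 [-0.179 -0.216] t 23.0333 tcp [ 0.581 -0.003  0.121]
```

View pics/w7.png

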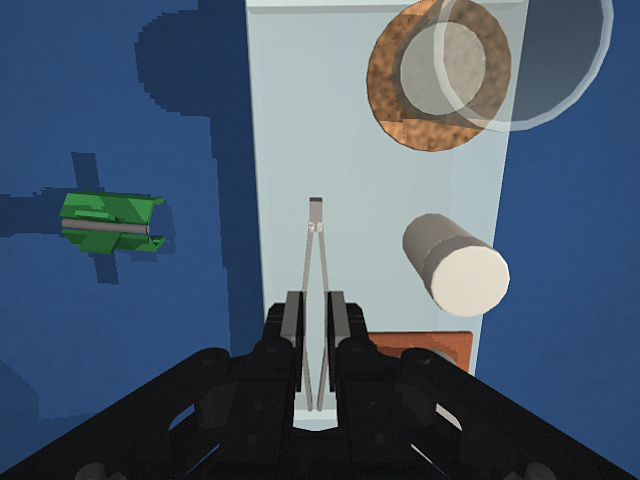

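Call:
jog_arm:
  targets:
    - [[0, 0.1, 3], 0, 0.4]
    - [[0, 0.1, 6], 0, 0.4]
    - [[0, 0.1, 8], 0, 0.4]
    - [[0, 0.1, 8.8], 0, 0.4]
    - [[0, 0.1, 9.1], 0, 0.4]
    - [[0, 0.1, 9.25], 0, 0.4]
    - [[0, 0.1, 9.25], 0, 0.4]
    - [[0, 0.1, 9.25], 0, 0.4]

```text
time: 23.7
tcp_pos: [0.5831, -0.003, 0.0306]
eef_rot: [0.694, 0.72, 0.001, 0.001]
ft_force: [0.4, 0.2, 0.0]
gripper_width: 0.0099
grasp_force: 58.9
```

Call:
jog_arm:
  targets:
    - [[0, 0, 0.1], 0, 0.4]
    - [[0, 0, 0.2], 0, 0.4]
    - [[0, 0, 0.2], 0, 0.4]
    - [[0, 0, 0.2], 0, 2.5]
    - [[0, 0, 0.1], 0, 2.5]
    - [[0, 0, 0.1], 0, 2.5]
    - [[0, 0, -1], 0, 2.5]
    - [[0, 0, -3], 0, 2.5]
    - [[0, 0, -6], 0, 2.5]
    - [[0, 0, -9], 0, 4]
    - [[0, 0, -11], 0, 5]
    - [[0, 0, -11], 0, 5]

```text
time: 24.7
tcp_pos: [0.5853, -0.0034, 0.1458]
eef_rot: [0.694, 0.72, 0.003, 0.005]
ft_force: [1.6, 0.2, 0.8]
gripper_width: 0.0499
grasp_force: 0.0
```

```bash
python3 - <<'E'
from h import *
im,d=ctrl.get_image("wrist")
for l in ("tweezers","pill_bottle","hair_clip"): print(l,[(r["centre"],r["confidence"]) for r in ctrl.landmark_of(l,"wrist")][:2])
hsv=cv2.cvtColor(im,cv2.COLOR_BGR2HSV); m=((hsv[...,0]>45)&(hsv[...,0]<75)&(hsv[...,1]>100)).astype(np.uint8)
v,u=np.nonzero(m); print(len(u)); w=ray("wrist",np.c_[u,v],.02); print(w.mean(0),cv2.minAreaRect((w*1000).astype(np.float32)))
go(.441,.001,.1,89)
E
```

```text
tweezers [([0.5847, -0.0043, 0.0232], 0.79)]
pill_bottle [([0.657, 0.0009, 0.022], 0.92)]
hair_clip [([0.4398, 0.0004, -0.0005], 0.79), ([0.625, -0.0074, 0.0018], 0.48)]
3573
[0.439 0.004] ((614.748046875, -103.30609130859375), (518.3297119140625, 274.5438537597656), 2.445082664489746)
shift [  0.86 -13.94   3.79] yaw -1.517 q1,q6 [-0.179 -0.215] t 24.9 tcp [ 0.581 -0.003  0.138]
```

Call:
jog_arm:
  targets:
    - [[0.2, -3, 0], -0.12, 6]
    - [[0.4, -6, 0], -0.24, 6]
    - [[0.6, -9, 0], -0.36, 6]
    - [[0.8, -12, 2], -0.48, 6]
    - [[0.8, -13.9, 3], -0.6, 6]
    - [[0.8, -13.9, 3.8], -0.72, 6]
    - [[0.8, -13.9, 3.8], -0.84, 6]
    - [[0.8, -13.9, 3.8], -0.96, 6]
    - [[0.8, -13.9, 3.8], -1.08, 6]
    - [[0.8, -13.9, 3.8], -1.2, 6]
    - [[0.8, -13.9, 3.8], -1.32, 6]
    - [[0.8, -13.9, 3.8], -1.44, 6]

```text
time: 25.9
tcp_pos: [0.441, 0.0005, 0.099]
eef_rot: [0.044, 0.999, 0.0, -0.002]
ft_force: [-0.1, 0.4, 0.5]
gripper_width: 0.0604
grasp_force: 0.0
```

```bash
python3 - <<'E'
from h import *
im,d=ctrl.get_image("wrist"); cv2.imwrite("pics/w8.png",im)
for l in ("hair_clip",): print(l,[(r["centre"],r["confidence"]) for r in ctrl.landmark_of(l,"wrist")][:2])
go(.440,.001,.002,85)
E
```

```text
hair_clip [([0.4395, -0.0016, -0.0016], 0.63)]
shift [0.09 0.04 9.72] yaw -0.008 q1,q6 [-0.23  -1.705] t 26.0 tcp [0.441 0.    0.099]
```

View pics/w8.png

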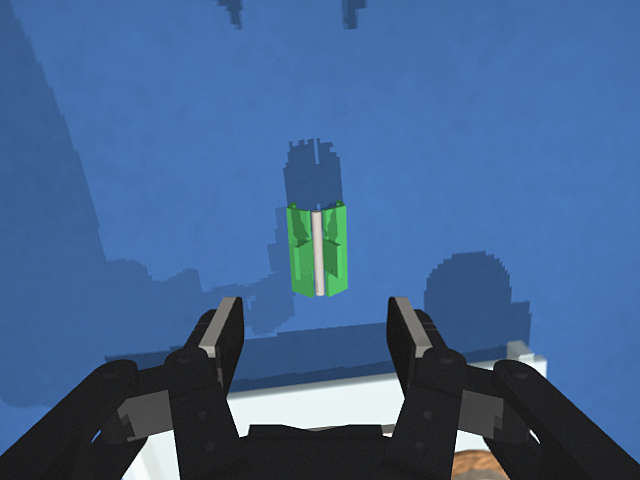

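Call:
jog_arm:
  targets:
    - [[0.1, 0, 3], 0, 5]
    - [[0.1, 0, 6], 0, 5]
    - [[0.1, 0, 8.5], 0, 5]
    - [[0.1, 0, 9.5], 0, 5]
    - [[0.1, 0, 9.8], 0, 5]
    - [[0.1, 0, 9.9], 0, 5]
    - [[0.1, 0, 9.9], 0, 5]
    - [[0.1, 0, 9.9], 0, 5]

```text
time: 26.67
tcp_pos: [0.4429, 0.0, 0.0032]
eef_rot: [0.048, 0.999, -0.0, 0.001]
ft_force: [0.4, 0.4, -0.5]
gripper_width: 0.0498
grasp_force: 0.0
```

Call:
jog_arm:
  targets:
    - [[0.1, 0, 0.2], 0, 5]
    - [[0.2, 0, 0.3], 0, 5]
    - [[0.2, 0, 0.3], 0, 2.5]
    - [[0.2, 0, 0.3], 0, 2.5]
    - [[0.2, 0, 0.3], 0, 2.5]
    - [[0.2, 0, 0.3], 0, 2.5]
    - [[0.2, 0, 0.3], 0, 2.5]
    - [[0.2, 0, 0.3], 0, 2.5]

```text
time: 27.33
tcp_pos: [0.4401, 0.0004, -0.0005]
eef_rot: [0.047, 0.999, -0.0, 0.0]
ft_force: [-2.1, 0.1, 5.3]
gripper_width: 0.0348
grasp_force: 60.0
```

Call:
jog_arm:
  targets:
    - [[0, 0, -3], 0, 2.5]
    - [[0, 0, -6], 0, 2.5]
    - [[0, 0, -9], 0, 2.5]
    - [[0, 0, -12], 0, 2.5]
    - [[-3, -1.1, -13.5], 0, 2.5]
    - [[-6, -2.2, -13.5], 0, 2.5]
    - [[-9, -3.3, -13.5], 0, 2.5]
    - [[-12, -4.4, -13.5], 0, 2.5]
    - [[-15, -5.5, -13.5], 0, 2.5]
    - [[-18, -6.5, -13.5], 0, 2.5]
    - [[-21, -7.6, -13.5], 0, 2.5]
    - [[-22.5, -8.2, -13.5], 0, 2.5]

```text
time: 28.33
tcp_pos: [0.658, -0.1041, 0.1329]
eef_rot: [0.048, 0.999, -0.0, 0.0]
ft_force: [-0.4, 0.4, -0.3]
gripper_width: 0.0348
grasp_force: 59.7
```

```bash
python3 - <<'E'
from h import *
ctrl.state();im,d=ctrl.get_image("wrist"); cv2.imwrite("pics/w9.png",im)
for c in ("wrist","scene"):
  if c=="scene": ctrl.get_image(c)
  for l in ("hair_clip","tin","tile"): print(c,l,[(r["centre"],r["confidence"]) for r in ctrl.landmark_of(l,c)][:2])
go(.6665,-.1065,.0775)
E
```

```text
wrist hair_clip [([0.6223, -0.0036, -0.0007], 0.71), ([0.6583, -0.1079, 0.134], 0.61)]
wrist tin [([0.6659, -0.1058, 0.0331], 0.84)]
wrist tile []
scene hair_clip [([0.6536, -0.1039, 0.1306], 0.8)]
scene tin [([0.6656, -0.108, 0.0277], 0.74)]
scene tile []
shift [-1.22 -0.37  5.61] yaw 0 q1,q6 [-0.307 -1.784] t 28.7333 tcp [ 0.655 -0.102  0.134]
```

View pics/w9.png

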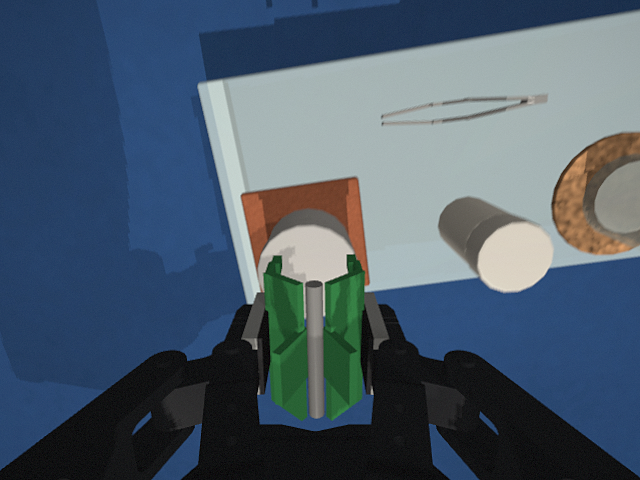

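Call:
jog_arm:
  targets:
    - [[-1.2, -0.4, 0], 0, 2.5]
    - [[-1.2, -0.4, 0], 0, 2.5]
    - [[-1.2, -0.4, 2], 0, 2.5]
    - [[-1.2, -0.4, 4], 0, 2.5]
    - [[-1.2, -0.4, 5], 0, 2.5]
    - [[-1.2, -0.4, 5.4], 0, 2.5]
    - [[-1.2, -0.4, 5.6], 0, 2.5]
    - [[-1.2, -0.4, 5.6], 0, 2.5]
    - [[-1.2, -0.4, 5.6], 0, 2.5]

```text
time: 29.48
tcp_pos: [0.668, -0.1077, 0.0791]
eef_rot: [0.047, 0.999, -0.0, 0.001]
ft_force: [-0.0, 0.1, -0.5]
gripper_width: 0.0346
grasp_force: 59.7
```

Call:
jog_arm:
  targets:
    - [[0.1, 0, 0.1], 0, 2.5]
    - [[0.1, 0, 0.2], 0, 2.5]
    - [[0.1, 0, 0.25], 0, 2.5]
    - [[0.1, 0, 0.25], 0, 2.5]

```text
time: 29.82
tcp_pos: [0.6665, -0.1075, 0.0756]
eef_rot: [0.047, 0.999, -0.0, 0.0]
ft_force: [-0.2, -0.2, -1.0]
gripper_width: 0.0346
grasp_force: 59.8
```

Call:
jog_arm:
  targets:
    - [[0, 0, 0.05], 0, 2.5]
    - [[0, 0, 0.05], 0, 4.5]
    - [[0, 0, 0.05], 0, 4.5]
    - [[0, 0, 0], 0, 5]
    - [[0, 0, -0.5], 0, 5]
    - [[0, 0, -2], 0, 5]
    - [[0, 0, -4], 0, 5]
    - [[0, 0, -7], 0, 5]
    - [[0, 0, -10], 0, 5]
    - [[0, 0, -13], 0, 5]
    - [[0, 0, -13], 0, 5]

```text
time: 30.73
tcp_pos: [0.6703, -0.1086, 0.2162]
eef_rot: [0.047, 0.999, -0.002, 0.008]
ft_force: [1.2, -0.7, 2.2]
gripper_width: 0.05
grasp_force: 0.0
```

Call:
jog_arm:
  targets:
    - [[3, -3, 0], 0, 5]
    - [[6, -6, 0], 0, 5]
    - [[9, -9, 0], 0, 5]
    - [[12, -12, 0], 0, 5]
    - [[14, -14, 0], 0, 5]
    - [[16, -17, 0], 0, 5]
    - [[18, -20, 0], 0, 5]
    - [[18, -20, 0], 0, 5]

```text
time: 31.4
tcp_pos: [0.4653, -0.2937, 0.2067]
eef_rot: [0.05, 0.999, -0.002, 0.0]
ft_force: [-0.1, -0.7, -1.2]
gripper_width: 0.0499
grasp_force: 0.0
```

```bash
python3 - <<'E'
from h import *
for c in ("top","scene"):
  im,d=ctrl.get_image(c); cv2.imwrite(f"pics/{c}10.png",im)
  for l in "shelf coaster tile tumbler tin pill_bottle hair_clip tweezers tall_bottle soap_dish".split(): print(c,l,[(r["centre"],round(r["confidence"],2)) for r in ctrl.landmark_of(l,c)][:1])
  if c=="top":
    for l,z in (("tile",.031),("coaster",.03)):
      for r in ctrl.cut_out(l,c)[:1]:
        v,u=np.nonzero(r["region"]); w=ray(c,np.c_[u,v],z); print(l,cv2.minAreaRect((w*1000).astype(np.float32)))
E
```

```text
top shelf [([0.6251, -0.0055, 0.004], 0.9)]
top coaster [([0.6474, 0.1019, 0.0232], 0.68)]
top tile [([0.6568, -0.1108, 0.0263], 0.85)]
top tumbler [([0.6495, 0.1064, 0.0289], 0.78)]
top tin [([0.6661, -0.1057, 0.0321], 0.86)]
top pill_bottle [([0.6582, -0.0016, 0.0251], 0.89)]
top hair_clip [([0.6633, -0.1076, 0.0769], 0.96)]
top tweezers [([0.5787, -0.0034, 0.026], 0.68)]
top tall_bottle [([0.435, -0.2846, 0.0007], 0.8)]
top soap_dish [([0.5946, 0.3271, 0.0018], 0.93)]
tile ((658.9892578125, -108.58447265625), (79.81021881103516, 81.32147979736328), 1.3995667695999146)
coaster ((638.6166381835938, 95.88490295410156), (61.93724822998047, 82.42347717285156), 33.93297576904297)
scene shelf [([0.6229, -0.003, 0.0013], 0.86)]
scene coaster [([0.6488, 0.0998, 0.0269], 0.56)]
scene tile []
scene tumbler [([0.6517, 0.1037, 0.0306], 0.79)]
scene tin [([0.6667, -0.1076, 0.031], 0.66)]
scene pill_bottle [([0.6603, 0.0022, 0.0259], 0.9)]
scene hair_clip [([0.6638, -0.1062, 0.0728], 0.56)]
scene tweezers [([0.5837, -0.0022, 0.0257], 0.85)]
scene tall_bottle [([0.4344, -0.2864, -0.0032], 0.76)]
scene soap_dish [([0.5975, 0.324, -0.0029], 0.65)]
```

View pics/scene10.png

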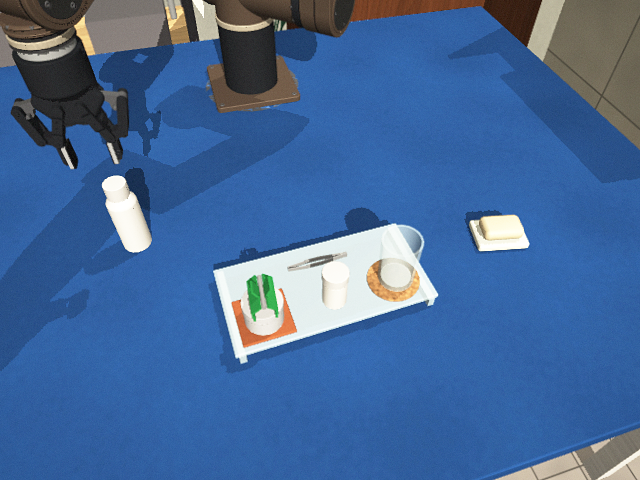

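View pics/top10.png

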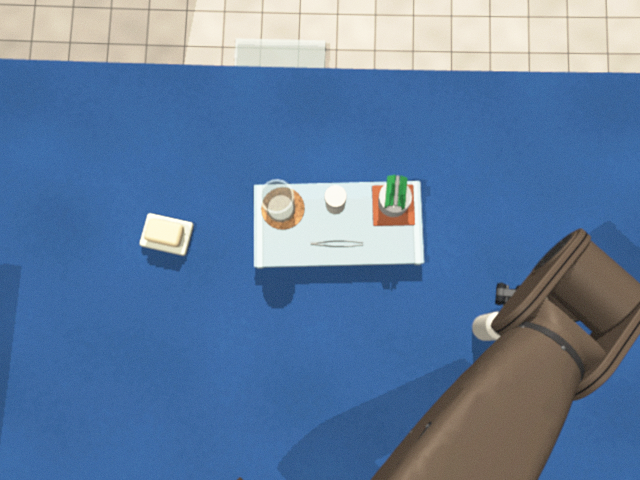

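```bash
python3 -c "
from plant import ctrl
print(ctrl.job_done())"
```

```text
the job is handed in; nothing more can be done
None
```

The job is handed in: my last camera check puts all five items in place within the limits (the tin about 8 mm off the tile's centre, limit 15 mm) and shows the tall bottle and soap dish where they were; no verdict came back.

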